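Take down the load stack and put the weights away

TASK

Take the stack of tester weights apart: push the brass weight fully home, upright, into the cutout of the foam block, and set each of the three steel discs flat and centred on the rest whose round rubber pad has the disc's own diameter. Never tip any of them over, and leave the collet and the star knob where they are.

Things in the scene. Friction and masses are not known exactly. Their poses are not given: they have to be found in the camera images.
- brass_weight_mid (a point): brass knob-topped calibration weight, top of the stack at the start: round, 36 mm diameter at the body, 40 mm tall, about 0.3 kg; the straight body is the lower 23 mm, above it a shoulder and a knob. This point is on its axis, half-way up (20 mm above its underside); z up its axis
- disc_small_mid (a point): small plain steel load disc with a turned groove round its rim, 46 mm diameter, 20 mm thick, about 0.25 kg; at the start directly under the brass weight. This point is its centre (half-way up); z up its axis
- disc_medium_mid (a point): medium plain steel load disc with a turned groove round its rim, 56 mm diameter, 20 mm thick, about 0.38 kg; at the start directly under the small disc. This point is its centre (half-way up); z up its axis
- disc_large_mid (a point): large plain steel load disc with a turned groove round its rim, 66 mm diameter, 20 mm thick, about 0.55 kg; at the start bottom of the stack, standing on the bench. This point is its centre (half-way up); z up its axis
- rest_small_top (a point): rest for the small disc, fixed to the bench: a round flat black rubber pad of 46 mm diameter, 4 mm high, on an 76 mm square, 4 mm thick aluminium plate (the plates of all three rests are alike; only the pad size tells them apart). This point is the middle of the pad's top face, 8 mm above the bench; x and y along the plate's sides
- rest_medium_top (a point): rest for the medium disc, fixed to the bench: a round flat black rubber pad of 56 mm diameter, 4 mm high, on an 76 mm square, 4 mm thick aluminium plate (the plates of all three rests are alike; only the pad size tells them apart). This point is the middle of the pad's top face, 8 mm above the bench; x and y along the plate's sides
- rest_large_top (a point): rest for the large disc, fixed to the bench: a round flat black rubber pad of 66 mm diameter, 4 mm high, on an 76 mm square, 4 mm thick aluminium plate (the plates of all three rests are alike; only the pad size tells them apart). This point is the middle of the pad's top face, 8 mm above the bench; x and y along the plate's sides
- cutout_floor (a point): cutout in the black foam block (86 x 82 mm, top 23 mm above the bench, fixed) of the weight case. This point: middle of the cutout's flat grey floor, 12 mm above the bench, 11 mm below the foam top; x, y along the block's sides, z up. Cutout 52 mm along y; along x two springy cheeks with sloped tops leave 33 mm, so the weight stays up until pushed straight down with about 10 N; home, 29 mm of it stands proud
- collet: bystander: small loose brass collet, 21 mm diameter, 27 mm tall, standing between the work; origin under its middle; leave it where it is
- star_knob: bystander: small loose black star-shaped clamping knob, 34 mm wide, 36 mm tall with its thin stud pointing up; origin under its middle; leave it where it is
Not all that is in view belongs to the job. Leave any blue, brown or purple look-alike of the part that bears disc_small_mid alone.

How it is judged:
At the end, for the whole second after the job is handed in: Each steel disc lies flat (within 0.1 rad) on its own rest's pad, centre within 12 mm of the pad's centre; the brass weight stands upright (within 0.15 rad) on the cutout's floor (no more than 2.5 mm above it), within 12 mm of its middle; all released and at rest (horizontal distance between disc_large_mid and rest_large_top below 0.012 m and z of disc_large_mid in the frame of rest_large_top between 0.006 and 0.014 m and angle between each of disc_large_mid, disc_medium_mid, disc_small_mid's own z axis and vertical below 0.1 rad and linear speed of each of disc_large, disc_medium, disc_small, brass_weight below 0.02 m/s and horizontal distance between disc_medium_mid and rest_medium_top below 0.012 m and z of disc_medium_mid in the frame of rest_medium_top between 0.006 and 0.014 m and horizontal distance between disc_small_mid and rest_small_top below 0.012 m and z of disc_small_mid in the frame of rest_small_top between 0.006 and 0.014 m and horizontal distance between brass_weight_mid and cutout_floor below 0.012 m and z of brass_weight_mid in the frame of cutout_floor between 0.015 and 0.0225 m and angle between brass_weight_mid's own z axis and vertical below 0.15 rad); the robot touches nothing.
It fails at once if a disc or the brass weight is tipped over (more than 0.6 rad) (angle between any of disc_large_mid, disc_medium_mid, disc_small_mid, brass_weight_mid's own z axis and vertical above 0.6 rad).
It fails at once if the collet or the star knob is shifted by more than 20 mm (distance of any of collet, star_knob from where it was at the start of the episode above 0.02 m).
It also fails if it takes over 115 s, if anything falls off the work surface, if the arm or the gripper's body presses on something with over 40 N, if the wrist force passes 120 N, or if a joint passes its speed limit or range.

ROBOT

A 6-joint arm with a two-finger parallel gripper is mounted at the origin on a cart in front of the work surface, level with it; the furniture and walls round the work are solid. World frame = base frame: x ahead of the robot, y to its left, z up, the work surface at z = 0. Lengths are in m, angles in rad, forces in N, time in s.
With the tool pointing down it reaches from about 0.35 to 0.775 m from the base axis. Payload 7.3 kg.
Tool frame: the origin (TCP) lies between the finger pads; the fingertips stand robot.tcp_to_tips ahead of it and the grasp point (between the pads) lies 2 mm behind it (robot.tcp_to_tips is the distance from the TCP to the fingertips, in m); y points along the fingers, x is the direction in which the jaws open and shut, and the axes are right-handed (so a half turn about y gives the same grasp; the last joint's range is limited). The gripper opens to 92 mm and grips with 3 to 60 N. Pads are 19 mm wide; open, the fingers measure 130 mm over their backs; the gripper's body (75 mm by 190 mm) begins 47 mm behind the grasp point.
Start: joints at [0.993, 0.342, 1.524, -0, 1.275, -0.146], TCP at [0.22, 0.477, 0.244] pointing down, gripper open.
Joint ranges: [-2.53, 2.53], [-0.77, 2.02], [0.04, 2.7], [-1, 4.14], [0.28, 2.66], [-3.11, 3.11]. Speed limits (rad/s): [2.57, 2.57, 3.14, 3.14, 3.14, 3.14].

INTERFACE

Orientations are given as [roll, pitch, yaw] about the fixed x, y, z axes, in that order (R = Rz(yaw) Ry(pitch) Rx(roll)).
In Python, from cell import status, read_camera, get_calibration, robot gives the robot as it stands.
- The arm moves only by the shell command python3 -m creep 'ROWS' [FORCE]. ROWS is JSON, a list of rows, each an object of numbers: "dx", "dy", "dz": the shift along the tool's x, y, z in m; "rx", "ry", "rz": the turn, a rotation vector about the tool's x, y, z in rad; "gripper": the opening, from 0 (shut) to 1 (fully open). A call has 1 to 20 rows; each row is the pose to reach, as a shift and turn from the pose commanded when the call began, along the tool's axes at that moment; what a row does not reach only later rows make up. A row lasts 1/8 s, in which the tool goes at most 62.5 mm and 10.7 degrees, less where a joint would pass 70% of its speed; a pose out of reach is approached as far as the arm can. A call with a gripper value outside its range is refused whole. The fingers move at their own pace and stop on an object; FORCE is the grip in N (left out, the last holds). Time passes only in rows, so rows that repeat a pose let the fingers close. It gives the time, the measured TCP pose, the force and the opening at its end, in the units of the state.
- status.observe(): the state, without advancing time (a new reading comes with each control period).
- read_camera(name): name is "scene" or "top"; returns (picture, depth): 480x640x3 uint8, red, green, blue; 480x640 float32, m along the optical axis (not along the pixel's ray), 0 where there is no reading.
- get_calibration(name): a dict with "fx", "fy", "cx", "cy" (pixels), "D" ([k1, k2, p1, p2, k3] as OpenCV has them; the pictures are not rectified), "xyz" and "rotation" of the camera in the world. Camera axes: x right, y down, z forward; pixel columns grow to the right and rows downward; lengths in m; the calibration is good to about 2 mm. A picture is of the moment at which its call begins. get_calibration takes no time and is no camera call.
- robot.hand_in(): hands the job in, once; it reports no verdict.
The state is a dict: "time": time; "qpos": joint angles; "qvel": joint speeds; "joint_efforts": joint torques, N m; "tool_pos": TCP position; "tool_rot": TCP orientation; "contact_force": force on the tool from outside, world axes, zero at the start; "torque": the same for the moment, N m; "opening": finger opening in m.
Only numpy, scipy, OpenCV 4.12 (cv2) and the standard library are available. Lean on these libraries where they do the work, as an engineer would, in place of code of your own. Each camera call takes 0.05 s, during which the arm holds its last target.

## Working session

There is one attempt and no reset: what is moved stays moved. The work goes in short steps, Python scripts to look and compute and a shell command to move; the robot and the scene stay as the last step left them, time stands still between calls to the robot, and variables do not carry over. Pictures are saved under pics/ and viewed, and the job is handed in when it is done.

```bash
ls; mkdir -p pics; python3 - <<'E'
from cell import status, read_camera, get_calibration, robot
import cv2
print(status.observe()); print(robot.tcp_to_tips)
for n in("scene","top"):
    c=get_calibration(n);print(n,c)
    p,d=read_camera(n);cv2.imwrite(f"pics/{n}0.png",p[:,:,::-1])
    import numpy as np;np.save(f"{n}0.npy",d)
E
```

```text
pics
{'time': 0.0, 'qpos': array([ 9.93005641e-01,  3.42706597e-01,  1.52501012e+00, -3.50206551e-05,
        1.27535208e+00, -1.46010637e-01]), 'qvel': array([-0.00175704, -0.00075863, -0.00018292, -0.00076463, -0.00065939,
        0.00032006]), 'joint_efforts': array([-1.75122317e-03, -4.31239629e+01, -2.44221872e+01,  7.16068083e-02,
        5.57091774e-02, -1.57018653e-04]), 'tool_pos': array([0.21949814, 0.4765092 , 0.2430557 ]), 'tool_rot': array([-1.57061469e+00,  1.46530543e-03,  1.13902663e+00]), 'contact_force': array([-0.11854868, -0.17023582, -0.05603653]), 'torque': array([ 0.00105587, -0.00350889, -0.01761304]), 'opening': 0.09194184387734523}
0.017
scene {'fx': 437.0072107546897, 'fy': 437.0072107546897, 'cx': 309.5004096875622, 'cy': 237.8020246534436, 'D': array([0.02740986, 0.        , 0.        , 0.        , 0.        ]), 'xyz': array([ 0.31966387, -0.31271914,  0.70676965]), 'rotation': array([-2.39553056,  0.01179529, -0.39281768])}
top {'fx': 621.9876173811693, 'fy': 621.9876173811693, 'cx': 318.89450776164864, 'cy': 246.91286300818965, 'D': array([0.07439315, 0.        , 0.        , 0.        , 0.        ]), 'xyz': array([0.47979714, 0.19314024, 1.32169688]), 'rotation': array([-3.09637846,  0.02419548, -1.56242306])}
```

View pics/scene0.png

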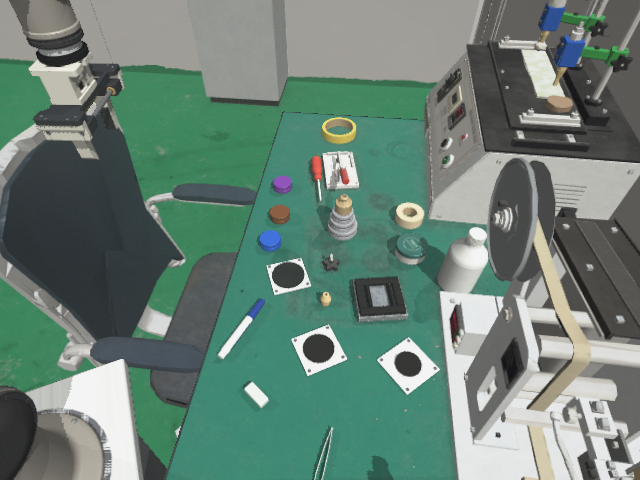

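View pics/top0.png

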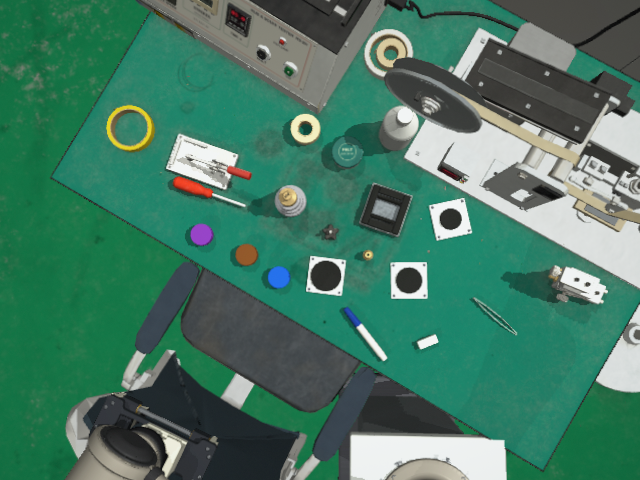

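```bash
cat > h.py <<'E'
import numpy as np, cv2
from scipy.spatial.transform import Rotation as R
from cell import status, read_camera, get_calibration, robot
def ray(n,uv):
    c=get_calibration(n);K=np.array([[c['fx'],0,c['cx']],[0,c['fy'],c['cy']],[0,0,1]])
    p=cv2.undistortPoints(np.array(uv,float).reshape(-1,1,2),K,c['D']).reshape(-1,2)
    Rm=R.from_euler('xyz',c['rotation']).as_matrix()
    return np.array(c['xyz']),np.c_[p,np.ones(len(p))]@Rm.T
def plane(n,uv,z):
    o,d=ray(n,uv); return o+d*((z-o[2])/d[:,2])[:,None]
def proj(n,P):
    c=get_calibration(n);K=np.array([[c['fx'],0,c['cx']],[0,c['fy'],c['cy']],[0,0,1]])
    Rm=R.from_euler('xyz',c['rotation']).as_matrix()
    q=(np.atleast_2d(P)-c['xyz'])@Rm
    return cv2.projectPoints(q,np.zeros(3),np.zeros(3),K,c['D'])[0].reshape(-1,2)
def snap(n,name):
    p,d=read_camera(n);cv2.imwrite(f"pics/{name}.png",p[:,:,::-1]);return p[:,:,::-1].copy(),d
def crop(im,x0,y0,x1,y1,s,name):
    cv2.imwrite(f"pics/{name}.png",cv2.resize(im[y0:y1,x0:x1],None,fx=s,fy=s,interpolation=cv2.INTER_CUBIC))
E
python3 - <<'E'
from h import *
t=cv2.imread('pics/top0.png');s=cv2.imread('pics/scene0.png')
crop(t,230,150,490,320,3,'ct0');crop(s,240,170,450,410,2.5,'cs0')
for n,im,seeds in(("top",t,[(326,276),(409,280),(451,219)]),("scene",s,[(289,274),(319,348),(408,364)])):
    g=cv2.cvtColor(im,cv2.COLOR_BGR2GRAY)
    for u,v in seeds:
        m=(g<60).astype('uint8');_,l=cv2.connectedComponents(m);mm=(l==l[v,u]).astype('uint8')
        c=max(cv2.findContours(mm,0,2)[0],key=cv2.contourArea)
        P=plane(n,c.reshape(-1,2),.008)[:,:2].astype('float32')
        (e,ax,a)=cv2.fitEllipse(P);print(n,u,v,np.round(e,4),np.round(ax,4),mm.sum())
        m=((g>140)*1).astype('uint8')
E
```

```text
top 326 276 [0.4789 0.211 ] [0.0597 0.0602] 672
top 409 280 [0.4707 0.0367] [0.0497 0.0502] 476
top 451 219 [ 0.6003 -0.0497] [0.0406 0.0416] 329
scene 289 274 [1.3654 2.9601] [2.6788 6.5759] 273992
scene 319 348 [0.4724 0.0372] [0.0517 0.0524] 657
scene 408 364 [ 0.6021 -0.0488] [0.0411 0.042 ] 463
```

```bash
ls pics
```

```text
cs0.png
ct0.png
scene0.png
top0.png
```

View pics/ct0.png

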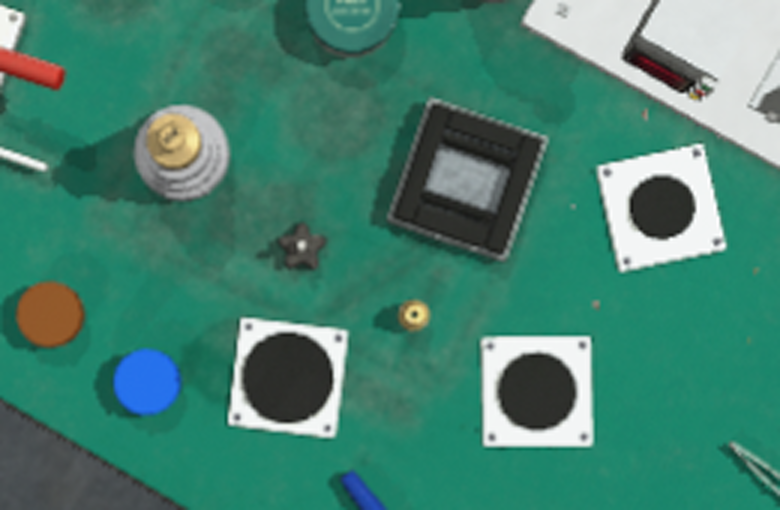

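View pics/cs0.png

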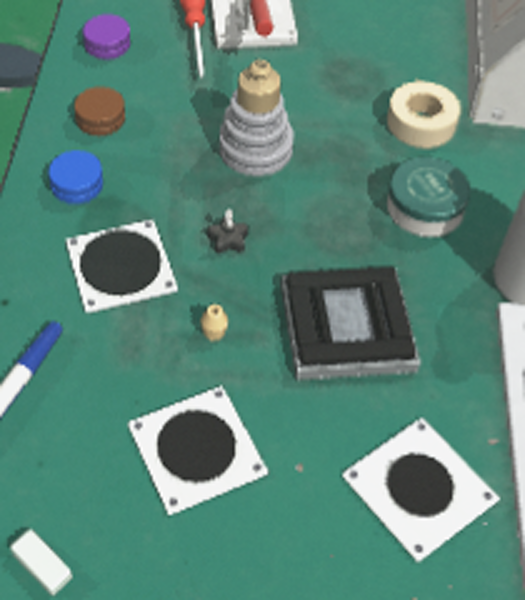

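```bash
python3 - <<'E'
from h import *
for n,box in(("top",(268,178,312,222)),("scene",(322,188,362,244))):
    im=cv2.imread(f'pics/{n}0.png');d=np.load(f'{n}0.npy')
    hsv=cv2.cvtColor(im,cv2.COLOR_BGR2HSV)
    x0,y0,x1,y1=box
    vv,uu=np.mgrid[y0:y1,x0:x1];o,r=ray(n,np.c_[uu.ravel(),vv.ravel()])
    P=o+r*d[y0:y1,x0:x1].reshape(-1,1); H=hsv[y0:y1,x0:x1].reshape(-1,3)
    brass=(H[:,0]<30)&(H[:,1]>70); steel=(H[:,1]<60)
    print(n,'bench z',np.median(P[(H[:,1]>100)&~brass][:,2]))
    for nm,m,ranges in(("brass",brass,[(.09,.11),(.075,.09),(.06,.075)]),("steel",steel,[(.055,.064),(.043,.054),(.036,.043),(.023,.035),(.016,.022),(.0,.015)])):
        for a,b in ranges:
            Q=P[m&(P[:,2]>a)&(P[:,2]<b)]
            if len(Q)>4: print(nm,a,b,len(Q),np.round(Q.min(0),4),np.round(Q.max(0),4),np.round(Q.mean(0),4))
    # outline ray masks
    mb=np.zeros(im.shape[:2],'uint8'); mb[y0:y1,x0:x1]=(brass.reshape(vv.shape)*255)
    c=max(cv2.findContours(mb,0,1)[0],key=cv2.contourArea).reshape(-1,2)
    ms=np.zeros(im.shape[:2],'uint8'); ms[y0:y1,x0:x1]=((brass|steel).reshape(vv.shape)*255)
    c2=max(cv2.findContours(ms,0,1)[0],key=cv2.contourArea).reshape(-1,2)
    print('brass px bbox',cv2.boundingRect(c),'all',cv2.boundingRect(c2))
    if n=='top':
        for z,cc in((.083,c),(.063,c),(.02,c2),(.0,c2)):
            Q=plane(n,cc,z)[:,:2].astype('float32');print(z,cv2.minEnclosingCircle(Q),cv2.fitEllipse(Q))
E
```

```text
top bench z -0.0006998430026596836
brass 0.09 0.11 75 [0.6243 0.2739 0.0901] [0.6455 0.2972 0.1047] [0.6366 0.2883 0.0983]
brass 0.075 0.09 164 [0.6195 0.2723 0.0757] [0.6535 0.3044 0.0898] [0.6352 0.2873 0.0846]
brass 0.06 0.075 14 [0.6201 0.2708 0.0607] [0.641  0.2956 0.0747] [0.6281 0.2774 0.0695]
steel 0.055 0.064 109 [0.6134 0.2658 0.0553] [0.6582 0.3106 0.0637] [0.629  0.2853 0.0591]
steel 0.043 0.054 34 [0.6089 0.2622 0.0431] [0.663  0.3142 0.0538] [0.6255 0.2816 0.0471]
steel 0.036 0.043 129 [0.6092 0.2624 0.0361] [0.6639 0.3167 0.043 ] [0.6317 0.288  0.0397]
steel 0.023 0.035 37 [0.6067 0.257  0.023 ] [0.668  0.3132 0.0346] [0.6274 0.278  0.0271]
steel 0.016 0.022 131 [0.605  0.2552 0.016 ] [0.6689 0.3186 0.0219] [0.6328 0.2788 0.0193]
steel 0.0 0.015 37 [6.044e-01 2.556e-01 4.000e-04] [0.6693 0.3156 0.0148] [0.6231 0.2751 0.0067]
brass px bbox (279, 188, 18, 18) all (275, 185, 32, 32)
0.083 ((0.6354212760925293, 0.2876231074333191), 0.01859884150326252) ((0.6358644962310791, 0.28740859031677246), (0.03319091722369194, 0.035668496042490005), 128.8940887451172)
0.063 ((0.6379
[... 720 characters left out ...]
.2814 0.0838]
brass 0.06 0.075 55 [0.622  0.2708 0.0624] [0.6513 0.2853 0.0748] [0.6342 0.2756 0.0689]
steel 0.055 0.064 109 [0.6146 0.266  0.0553] [0.6587 0.3083 0.0638] [0.6298 0.2793 0.0596]
steel 0.043 0.054 78 [0.6136 0.267  0.043 ] [0.6539 0.2981 0.0537] [0.6294 0.275  0.048 ]
steel 0.036 0.043 122 [0.6097 0.2627 0.0361] [0.6646 0.3129 0.0429] [0.63   0.2767 0.04  ]
steel 0.023 0.035 96 [0.6095 0.2619 0.0233] [0.6593 0.3036 0.0347] [0.6276 0.2723 0.0286]
steel 0.016 0.022 140 [0.6059 0.2563 0.016 ] [0.6705 0.3142 0.0219] [0.6321 0.2723 0.0197]
steel 0.0 0.015 169 [0.6053 0.2558 0.    ] [0.73   0.4277 0.015 ] [0.6394 0.2976 0.0058]
brass px bbox (336, 195, 16, 20) all (328, 193, 30, 48)
```

```bash
python3 - <<'E'
from h import *
for n,seed,foam,lb in(("top",(326,276),(350,175,420,245),(330,215)),("scene",(289,274),(345,270,415,325),None)):
    im=cv2.imread(f'pics/{n}0.png');d=np.load(f'{n}0.npy');g=cv2.cvtColor(im,cv2.COLOR_BGR2GRAY)
    hsv=cv2.cvtColor(im,cv2.COLOR_BGR2HSV)
    u,v=seed
    m=np.zeros_like(g);m[v-18:v+18,u-25:u+25]=(g[v-18:v+18,u-25:u+25]<60)
    _,l=cv2.connectedComponents(m);mm=(l==l[v,u]).astype('uint8')
    c=max(cv2.findContours(mm,0,1)[0],key=cv2.contourArea).reshape(-1,2)
    P=plane(n,c,.008)[:,:2].astype('float32');print(n,'large',cv2.fitEllipse(P))
    # foam
    x0,y0,x1,y1=foam
    vv,uu=np.mgrid[y0:y1,x0:x1];o,r=ray(n,np.c_[uu.ravel(),vv.ravel()])
    P=o+r*d[y0:y1,x0:x1].reshape(-1,1)
    top=np.abs(P[:,2]-.023)<.004
    Q=P[top&(g[y0:y1,x0:x1].ravel()<90)];print('foam top z',np.median(Q[:,2]),'rect',cv2.minAreaRect(Q[:,:2].astype('float32')))
    fl=(g[y0:y1,x0:x1].ravel()>95)&(hsv[y0:y1,x0:x1,1].ravel()<60)
    m=np.zeros_like(g);m[y0:y1,x0:x1]=fl.reshape(vv.shape);
    k,l,st,ce=cv2.connectedComponentsWithStats(m);
    cc=(x0+x1)/2,(y0+y1)/2
    for i in range(1,k):
        if st[i,4]>60 and np.hypot(*(ce[i]-cc))<15:
            c=max(cv2.findContours((l==i).astype('uint8'),0,1)[0],key=cv2.contourArea).reshape(-1,2)
            Q=plane(n,c,.012);print('floor',st[i],cv2.minAreaRect(Q[:,:2].astype('float32')),'z',np.median(P[(l[y0:y1,x0:x1].ravel()==i)][:,2]))
print('collet',plane('top',[(368,254.5)],.027),plane('scene',[(326,293),(326,304)],.02)[:,:2])
print('knob',plane('top',[(330,232)],.015),plane('scene',[(331,265)],.01))
print('bottle/jar',plane('top',[(403,117),(347,152)],.1))
for n,p in(("top",(388,209)),):
    im=cv2.imread('pics/top0.png');crop(im,345,170,425,250,8,'foam0')
E
```

```text
top large ((0.47885021567344666, 0.21093271672725677), (0.059524890035390854, 0.06019777059555054), 82.27457427978516)
foam top z 0.022672186381786474 rect ((0.6195831894874573, 0.08692362159490585), (0.08254920691251755, 0.08539759367704391), 71.32605743408203)
floor [372 200  27  20 356] ((0.619147777557373, 0.08695811033248901), (0.050500914454460144, 0.03207330405712128), 71.75260925292969) z 0.012086718797875373
scene large ((0.7838112115859985, 0.820492684841156), (2.0712156295776367, 2.5416359901428223), 63.71852493286133)
foam top z 0.023008555893495042 rect ((0.620674192905426, 0.08884628862142563), (0.08374106138944626, 0.08499493449926376), 71.41206359863281)
floor [369 285  20  22 334] ((0.6223714351654053, 0.09155669063329697), (0.04871489107608795, 0.031314365565776825), 71.4485855102539) z 0.01249284602632128
collet [[0.52308847 0.12275226 0.027     ]] [[0.52914576 0.13147958]
 [0.51892878 0.10851805]]
knob [[0.5702595  0.20213823 0.015     ]] [[0.57008783 0.19790592 0.01      ]]
bottle/jar [[0.79221918 0.05958557 0.1       ]
 [0.7228372  0.16922829 0.1       ]]
```

View pics/foam0.png

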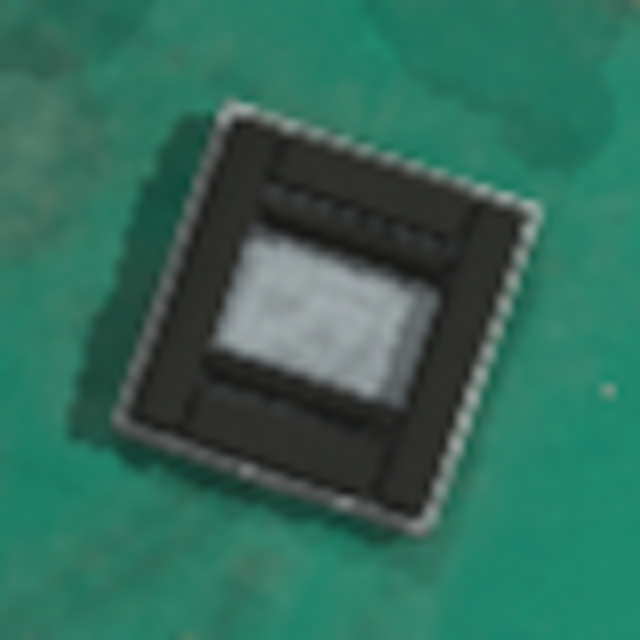

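```bash
python3 - <<'E'
from h import *
n='top';d=np.load('top0.npy')
vv,uu=np.mgrid[0:480,0:640];o,r=ray(n,np.c_[uu.ravel(),vv.ravel()]);P=o+r*d.reshape(-1,1)
for nm,c,yaw in(('stack',(.6365,.2875),1.2),('foam',(.62,.0875),1.2),('small',(.601,-.049),1.14),('med',(.4715,.037),1.14),('large',(.4795,.211),1.14)):
    q=P[:,:2]-c;a=q@[np.cos(yaw),np.sin(yaw)];b=q@[-np.sin(yaw),np.cos(yaw)]
    m=(abs(a)<.115)&(abs(b)<.058)
    print(nm,'max z in body footprint+2cm',P[m][:,2].max(),'n>.06',(P[m][:,2]>.06).sum(), end=' ')
    k=m&(P[:,2]>.06)
    if k.any():print(P[k].min(0),P[k].max(0))
    else:print()
def tool(t,yaw0=None):
    s=status.observe();Rm=R.from_euler('xyz',s['tool_rot']).as_matrix();return Rm.T@(np.array(t)-s['tool_pos'])
print(tool((.6365,.2875,.2)), status.observe()['tool_rot'])
E
```

```text
stack max z in body footprint+2cm 0.10473555625997699 n>.06 415 [0.61339422 0.267495   0.06005503] [0.69469818 0.39228956 0.10473556]
foam max z in body footprint+2cm 0.03395346798746646 n>.06 0 
small max z in body footprint+2cm 0.02929611745362548 n>.06 0 
med max z in body footprint+2cm 0.03105711549213641 n>.06 0 
large max z in body footprint+2cm 1.3216968779243132 n>.06 1165 [0.47979714 0.19314024 1.32169688] [0.47979714 0.19314024 1.32169688]
[ 0.00285934  0.04305288 -0.45782974] [-1.57060876e+00  1.31205312e-03  1.13902360e+00]
```

```bash
python3 -m creep '[{"dz":-0.02},{"dz":-0.06},{"dz":-0.1},{"dz":-0.14},{"dz":-0.18},{"dz":-0.22},{"dz":-0.26},{"dz":-0.3},{"dz":-0.34},{"dz":-0.38},{"dz":-0.41},{"dz":-0.435,"dx":0.002},{"dz":-0.45,"dx":0.003},{"dz":-0.458,"dx":0.003},{"dz":-0.458,"dx":0.003},{"dz":-0.458,"dx":0.003}]' 25; python3 - <<'E'
from h import *
s=status.observe();print(s['tool_pos'],s['tool_rot'],s['contact_force'])
im,_=snap('scene','s1');crop(im,230,110,450,330,2.7,'cs1')
d=np.load('top0.npy')
vv,uu=np.mgrid[0:480,0:640];o,r=ray('top',np.c_[uu.ravel(),vv.ravel()]);P=o+r*d.reshape(-1,1)
k=(abs(P[:,0]-.66)<.12)&(P[:,1]>.33)&(P[:,1]<.5)&(P[:,2]>.05);print(P[k].round(3)[:10],k.sum())
E
```

```text
[0.21952188 0.47654438 0.24314247] [-1.57060876e+00  1.31205312e-03  1.13902360e+00] [-0.85458394  0.73296794 -0.61060548]
[[0.704 0.433 0.053]
 [0.704 0.429 0.054]
 [0.704 0.427 0.051]
 [0.704 0.423 0.054]
 [0.702 0.431 0.055]
 [0.702 0.429 0.054]
 [0.702 0.427 0.052]
 [0.702 0.425 0.051]
 [0.701 0.422 0.057]
 [0.701 0.42  0.059]] 230invalid input at $[0]: expected keys dx, dy, dz, rx, ry, rz, gripper
```

View pics/cs1.png

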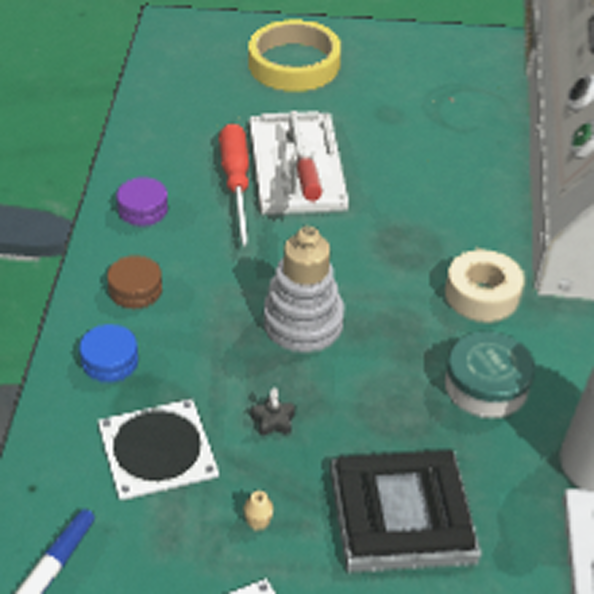

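```bash
python3 -m creep '[{"dx":0,"dy":0,"dz":-0.03,"rx":0,"ry":0,"rz":0,"gripper":1},{"dx":0,"dy":0,"dz":-0.08,"rx":0,"ry":0,"rz":0,"gripper":1},{"dx":0,"dy":0,"dz":-0.13,"rx":0,"ry":0,"rz":0,"gripper":1},{"dx":0,"dy":0,"dz":-0.18,"rx":0,"ry":0,"rz":0,"gripper":1},{"dx":0,"dy":0,"dz":-0.23,"rx":0,"ry":0,"rz":0,"gripper":1},{"dx":0,"dy":0,"dz":-0.28,"rx":0,"ry":0,"rz":0,"gripper":1},{"dx":0,"dy":0,"dz":-0.33,"rx":0,"ry":0,"rz":0,"gripper":1},{"dx":0.003,"dy":0,"dz":-0.38,"rx":0,"ry":0,"rz":0,"gripper":1},{"dx":0.003,"dy":0,"dz":-0.42,"rx":0,"ry":0,"rz":0,"gripper":1},{"dx":0.003,"dy":0,"dz":-0.445,"rx":0,"ry":0,"rz":0,"gripper":1},{"dx":0.003,"dy":0,"dz":-0.458,"rx":0,"ry":0,"rz":0,"gripper":1},{"dx":0.003,"dy":0,"dz":-0.458,"rx":0,"ry":0,"rz":0,"gripper":1},{"dx":0.003,"dy":0,"dz":-0.458,"rx":0,"ry":0,"rz":0,"gripper":1}]' 25
python3 - <<'E'
from h import *
s=status.observe();print(s['time'],s['tool_pos'],s['tool_rot'],s['contact_force'])
im,_=snap('scene','s2');crop(im,230,80,450,300,2.7,'cs2')
im,_=snap('top','t2');crop(im,220,120,370,270,4,'ct2')
E
```

```text
time: 1.78
tool_pos: [0.6361, 0.2886, 0.2439]
tool_rot: [-1.57, -0.0, 1.14]
contact_force: [-0.7, 0.3, 0.2]
opening: 0.0918
1.775 [0.63605291 0.28863927 0.24386564] [-1.57032346e+00 -4.52755433e-05  1.13997055e+00] [-0.6593081   0.26696652  0.22430984]
```

View pics/cs2.png

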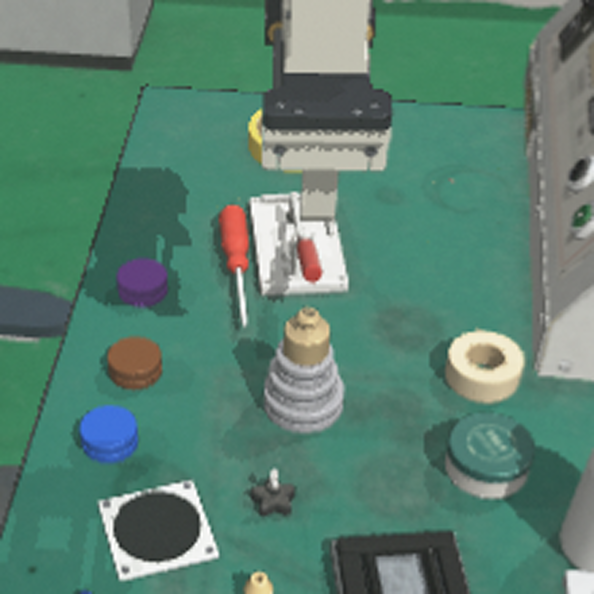

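```bash
python3 -m creep '[{"dx":0,"dy":0.02,"dz":0,"rx":0,"ry":0,"rz":0,"gripper":0.75},{"dx":0,"dy":0.05,"dz":0,"rx":0,"ry":0,"rz":0,"gripper":0.75},{"dx":0,"dy":0.08,"dz":0,"rx":0,"ry":0,"rz":0,"gripper":0.75},{"dx":0,"dy":0.11,"dz":0,"rx":0,"ry":0,"rz":0,"gripper":0.75},{"dx":0,"dy":0.135,"dz":0,"rx":0,"ry":0,"rz":0,"gripper":0.75},{"dx":0,"dy":0.147,"dz":0,"rx":0,"ry":0,"rz":0,"gripper":0.75},{"dx":0,"dy":0.153,"dz":0,"rx":0,"ry":0,"rz":0,"gripper":0.75},{"dx":0,"dy":0.153,"dz":0,"rx":0,"ry":0,"rz":0,"gripper":0.75},{"dx":0,"dy":0.153,"dz":0,"rx":0,"ry":0,"rz":0,"gripper":0.5},{"dx":0,"dy":0.153,"dz":0,"rx":0,"ry":0,"rz":0,"gripper":0.45},{"dx":0,"dy":0.153,"dz":0,"rx":0,"ry":0,"rz":0,"gripper":0.4},{"dx":0,"dy":0.153,"dz":0,"rx":0,"ry":0,"rz":0,"gripper":0.3},{"dx":0,"dy":0.153,"dz":0,"rx":0,"ry":0,"rz":0,"gripper":0.2},{"dx":0,"dy":0.153,"dz":0,"rx":0,"ry":0,"rz":0,"gripper":0.2},{"dx":0,"dy":0.153,"dz":0,"rx":0,"ry":0,"rz":0,"gripper":0.2}]' 30
python3 - <<'E'
from h import *
im,_=snap('scene','s3');crop(im,260,150,420,270,4,'cs3')
E
```

```text
time: 3.75
tool_pos: [0.6372, 0.2882, 0.0911]
tool_rot: [-1.571, -0.001, 1.139]
contact_force: [1.1, 1.5, 2.0]
opening: 0.0346
```

View pics/cs3.png

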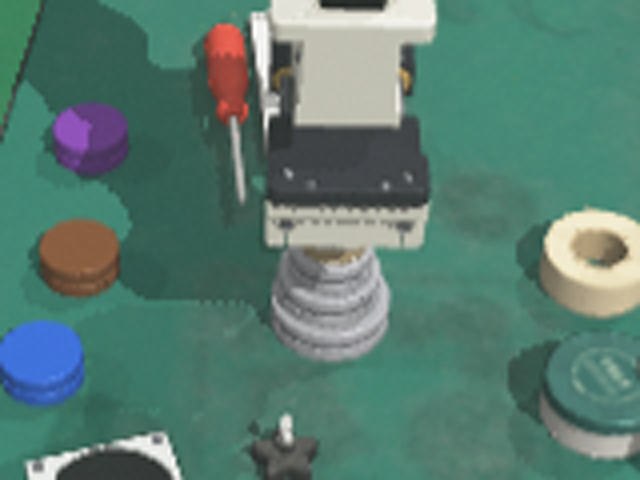

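```bash
python3 -m creep '[{"dx":0,"dy":-0.005,"dz":0,"rx":0,"ry":0,"rz":0,"gripper":0.2},{"dx":0,"dy":-0.015,"dz":0,"rx":0,"ry":0,"rz":0,"gripper":0.2},{"dx":0,"dy":-0.035,"dz":0,"rx":0,"ry":0,"rz":0,"gripper":0.2},{"dx":0,"dy":-0.05,"dz":0,"rx":0,"ry":0,"rz":0,"gripper":0.2},{"dx":-0.01,"dy":-0.05,"dz":-0.004,"rx":0,"ry":0,"rz":0,"gripper":0.2},{"dx":-0.04,"dy":-0.05,"dz":-0.015,"rx":0,"ry":0,"rz":0,"gripper":0.2},{"dx":-0.07,"dy":-0.05,"dz":-0.025,"rx":0,"ry":0,"rz":0,"gripper":0.2},{"dx":-0.1,"dy":-0.05,"dz":-0.036,"rx":0,"ry":0,"rz":0,"gripper":0.2},{"dx":-0.13,"dy":-0.05,"dz":-0.047,"rx":0,"ry":0,"rz":0,"gripper":0.2},{"dx":-0.16,"dy":-0.05,"dz":-0.058,"rx":0,"ry":0,"rz":0,"gripper":0.2},{"dx":-0.18,"dy":-0.05,"dz":-0.065,"rx":0,"ry":0,"rz":0,"gripper":0.2},{"dx":-0.19,"dy":-0.05,"dz":-0.0686,"rx":0,"ry":0,"rz":0,"gripper":0.2},{"dx":-0.19,"dy":-0.05,"dz":-0.0686,"rx":0,"ry":0,"rz":0,"gripper":0.2},{"dx":-0.19,"dy":-0.03,"dz":-0.0686,"rx":0,"ry":0,"rz":0,"gripper":0.2},{"dx":-0.19,"dy":-0.005,"dz":-0.0686,"rx":0,"ry":0,"rz":0,"gripper":0.2},{"dx":-0.19,"dy":0.012,"dz":-0.0686,"rx":0,"ry":0,"rz":0,"gripper":0.2},{"dx":-0.19,"dy":0.02,"dz":-0.0686,"rx":0,"ry":0,"rz":0,"gripper":0.2},{"dx":-0.19,"dy":0.02,"dz":-0.0686,"rx":0,"ry":0,"rz":0,"gripper":0.2}]' 30
python3 - <<'E'
from h import *
im,_=snap('scene','s4');crop(im,280,160,440,340,3.3,'cs4')
im,_=snap('top','t4');crop(im,260,140,460,300,4,'ct4')
print(status.observe()['contact_force'])
E
```

```text
time: 6.05
tool_pos: [0.6197, 0.087, 0.0705]
tool_rot: [-1.57, 0.0, 1.139]
contact_force: [0.0, 0.3, -2.7]
opening: 0.0347
[-0.62511808 -0.72517115 -3.21558488]
```

View pics/cs4.png

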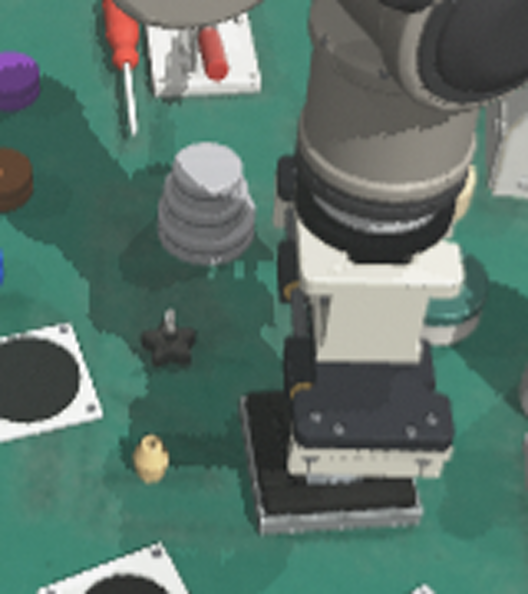

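View pics/ct4.png

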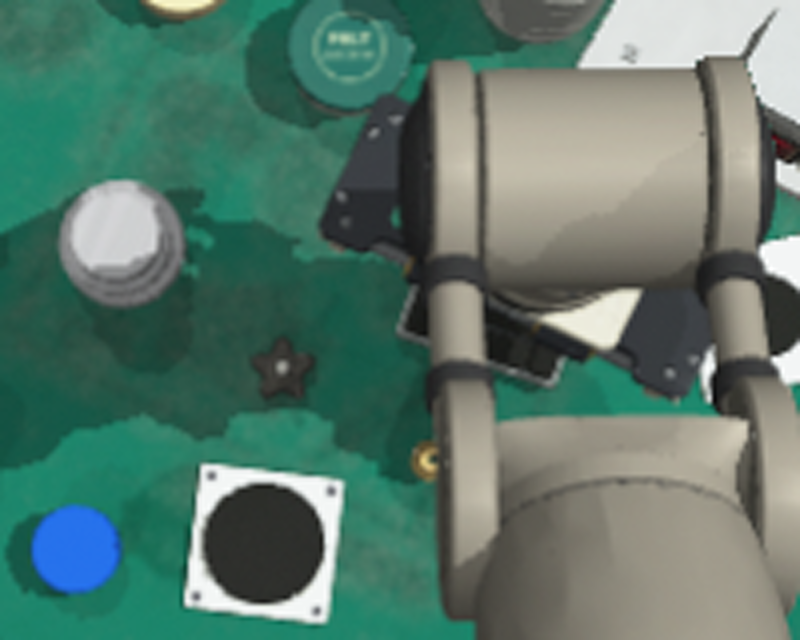

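```bash
python3 -m creep '[{"dx":0,"dy":0.006,"dz":0,"rx":0,"ry":0,"rz":0,"gripper":0.2},{"dx":0,"dy":0.01,"dz":0,"rx":0,"ry":0,"rz":0,"gripper":0.2},{"dx":0,"dy":0.013,"dz":0,"rx":0,"ry":0,"rz":0,"gripper":0.2},{"dx":0,"dy":0.015,"dz":0,"rx":0,"ry":0,"rz":0,"gripper":0.2},{"dx":0,"dy":0.017,"dz":0,"rx":0,"ry":0,"rz":0,"gripper":0.2},{"dx":0,"dy":0.019,"dz":0,"rx":0,"ry":0,"rz":0,"gripper":0.2},{"dx":0,"dy":0.021,"dz":0,"rx":0,"ry":0,"rz":0,"gripper":0.2}]' 50
python3 -m creep '[{"dx":0,"dy":0.002,"dz":0,"rx":0,"ry":0,"rz":0,"gripper":0.2},{"dx":0,"dy":0.004,"dz":0,"rx":0,"ry":0,"rz":0,"gripper":0.2},{"dx":0,"dy":0.005,"dz":0,"rx":0,"ry":0,"rz":0,"gripper":0.2}]' 50
```

```text
time: 7.02
tool_pos: [0.6198, 0.0866, 0.0496]
tool_rot: [-1.571, -0.0, 1.139]
contact_force: [0.1, 0.2, -3.6]
opening: 0.034
time: 7.4
tool_pos: [0.6199, 0.0867, 0.0448]
tool_rot: [-1.571, -0.0, 1.139]
contact_force: [1.2, -0.0, -0.5]
opening: 0.0337
```

```bash
python3 -m creep '[{"dx":0,"dy":0.001,"dz":0,"rx":0,"ry":0,"rz":0,"gripper":0.2},{"dx":0,"dy":0.002,"dz":0,"rx":0,"ry":0,"rz":0,"gripper":0.2},{"dx":0,"dy":0.002,"dz":0,"rx":0,"ry":0,"rz":0,"gripper":0.2}]' 50
```

```text
time: 7.78
tool_pos: [0.6198, 0.0866, 0.0431]
tool_rot: [-1.571, -0.0, 1.139]
contact_force: [-1.0, -1.0, 3.4]
opening: 0.034
```

```bash
python3 -m creep '[{"dx":0,"dy":0,"dz":0,"rx":0,"ry":0,"rz":0,"gripper":0.45},{"dx":0,"dy":0,"dz":0,"rx":0,"ry":0,"rz":0,"gripper":0.6},{"dx":0,"dy":0,"dz":0,"rx":0,"ry":0,"rz":0,"gripper":0.7},{"dx":0,"dy":0,"dz":0,"rx":0,"ry":0,"rz":0,"gripper":0.7},{"dx":0,"dy":-0.02,"dz":0,"rx":0,"ry":0,"rz":0,"gripper":0.7},{"dx":0,"dy":-0.05,"dz":0,"rx":0,"ry":0,"rz":0,"gripper":0.7},{"dx":0,"dy":-0.08,"dz":0,"rx":0,"ry":0,"rz":0,"gripper":0.7},{"dx":0,"dy":-0.1,"dz":0,"rx":0,"ry":0,"rz":0,"gripper":0.7}]' 30
python3 - <<'E'
from h import *
im,d=snap('scene','s5');crop(im,310,220,430,340,5,'cs5')
x0,y0,x1,y1=345,260,415,325
vv,uu=np.mgrid[y0:y1,x0:x1];o,r=ray('scene',np.c_[uu.ravel(),vv.ravel()])
P=o+r*d[y0:y1,x0:x1].reshape(-1,1);H=cv2.cvtColor(im,cv2.COLOR_BGR2HSV)[y0:y1,x0:x1].reshape(-1,3)
b=(H[:,0]>8)&(H[:,0]<30)&(H[:,1]>70)&(P[:,2]<.1)&(P[:,2]>.02);Q=P[b];print(len(Q),Q.min(0),Q.max(0),Q.mean(0),np.sort(Q[:,2])[-8:])
E
```

```text
time: 8.78
tool_pos: [0.6201, 0.0866, 0.1443]
tool_rot: [-1.572, -0.001, 1.139]
contact_force: [-0.0, 0.0, -0.0]
opening: 0.0643
317 [0.60184988 0.06898746 0.02007532] [0.64212254 0.10354803 0.05445721] [0.61634525 0.08137646 0.03763306] [0.05371106 0.0537176  0.05373312 0.05380422 0.05389633 0.05403852
 0.05429518 0.05445721]
```

View pics/cs5.png

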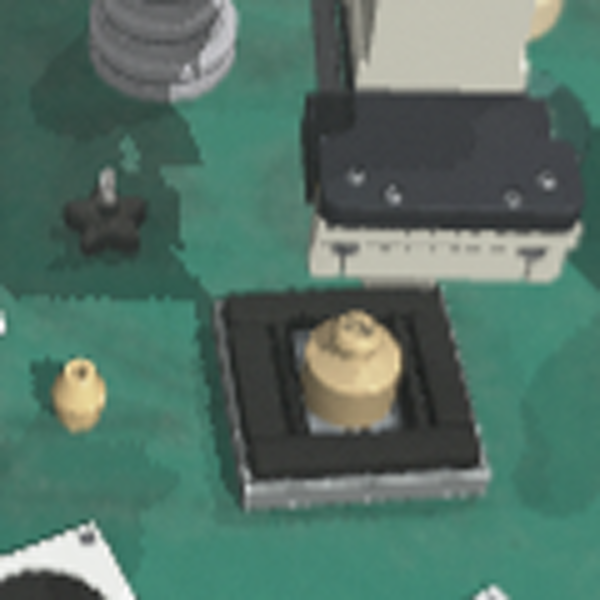

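```bash
python3 -m creep '[{"dx":0,"dy":0,"dz":0,"rx":0,"ry":0,"rz":0,"gripper":0.3},{"dx":0,"dy":0,"dz":0,"rx":0,"ry":0,"rz":0,"gripper":0},{"dx":0,"dy":0,"dz":0,"rx":0,"ry":0,"rz":0,"gripper":0},{"dx":0,"dy":0.02,"dz":0,"rx":0,"ry":0,"rz":0,"gripper":0},{"dx":0,"dy":0.045,"dz":0,"rx":0,"ry":0,"rz":0,"gripper":0},{"dx":0,"dy":0.06,"dz":0,"rx":0,"ry":0,"rz":0,"gripper":0},{"dx":0,"dy":0.067,"dz":0,"rx":0,"ry":0,"rz":0,"gripper":0},{"dx":0,"dy":0.07,"dz":0,"rx":0,"ry":0,"rz":0,"gripper":0},{"dx":0,"dy":0.072,"dz":0,"rx":0,"ry":0,"rz":0,"gripper":0}]' 10
python3 -m creep '[{"dx":0,"dy":0.001,"dz":0,"rx":0,"ry":0,"rz":0,"gripper":0},{"dx":0,"dy":0.002,"dz":0,"rx":0,"ry":0,"rz":0,"gripper":0}]'
python3 -m creep '[{"dx":0,"dy":0.001,"dz":0,"rx":0,"ry":0,"rz":0,"gripper":0},{"dx":0,"dy":0.001,"dz":0,"rx":0,"ry":0,"rz":0,"gripper":0}]'
```

```text
time: 9.95
tool_pos: [0.6201, 0.0867, 0.0713]
tool_rot: [-1.572, -0.001, 1.139]
contact_force: [0.2, -0.6, 0.7]
opening: 0.0006
time: 10.2
tool_pos: [0.6199, 0.0866, 0.0691]
tool_rot: [-1.572, -0.0, 1.139]
contact_force: [-0.1, -0.1, 4.9]
opening: 0.0005
time: 10.45
tool_pos: [0.6201, 0.0867, 0.0691]
tool_rot: [-1.572, -0.001, 1.139]
contact_force: [-1.8, -0.8, 7.3]
opening: 0.0005
```

```bash
python3 -m creep '[{"dx":0,"dy":0.001,"dz":0,"rx":0,"ry":0,"rz":0,"gripper":0},{"dx":0,"dy":0.003,"dz":0,"rx":0,"ry":0,"rz":0,"gripper":0},{"dx":0,"dy":0.003,"dz":0,"rx":0,"ry":0,"rz":0,"gripper":0}]'
```

```text
time: 10.82
tool_pos: [0.6207, 0.0867, 0.069]
tool_rot: [-1.575, -0.002, 1.139]
contact_force: [-8.1, -0.5, 24.0]
opening: 0.0002
```

```bash
python3 -m creep '[{"dx":0,"dy":-0.004,"dz":0,"rx":0,"ry":0,"rz":0,"gripper":0},{"dx":0,"dy":-0.02,"dz":0,"rx":0,"ry":0,"rz":0,"gripper":0},{"dx":0,"dy":-0.06,"dz":0,"rx":0,"ry":0,"rz":0,"gripper":0},{"dx":0,"dy":-0.1,"dz":0,"rx":0,"ry":0,"rz":0,"gripper":0.3},{"dx":0.02,"dy":-0.1,"dz":0.007,"rx":0,"ry":0,"rz":0,"gripper":0.5},{"dx":0.06,"dy":-0.1,"dz":0.022,"rx":0,"ry":0,"rz":0,"gripper":0.85},{"dx":0.1,"dy":-0.1,"dz":0.036,"rx":0,"ry":0,"rz":0,"gripper":0.85},{"dx":0.14,"dy":-0.1,"dz":0.05,"rx":0,"ry":0,"rz":0,"gripper":0.85},{"dx":0.17,"dy":-0.1,"dz":0.061,"rx":0,"ry":0,"rz":0,"gripper":0.85},{"dx":0.185,"dy":-0.1,"dz":0.067,"rx":0,"ry":0,"rz":0,"gripper":0.85},{"dx":0.19,"dy":-0.1,"dz":0.0686,"rx":0,"ry":0,"rz":0,"gripper":0.85},{"dx":0.19,"dy":-0.1,"dz":0.0686,"rx":0,"ry":0,"rz":0,"gripper":0.85},{"dx":0.19,"dy":-0.1,"dz":0.0686,"rx":0,"ry":0,"rz":0,"gripper":0.85}]' 30
python3 - <<'E'
from h import *
im,d=snap('scene','s6');crop(im,260,140,430,340,3.5,'cs6')
x0,y0,x1,y1=300,150,380,250
vv,uu=np.mgrid[y0:y1,x0:x1];o,r=ray('scene',np.c_[uu.ravel(),vv.ravel()])
P=o+r*d[y0:y1,x0:x1].reshape(-1,1);H=cv2.cvtColor(im,cv2.COLOR_BGR2HSV)[y0:y1,x0:x1].reshape(-1,3)
for a,b in((.057,.063),(.037,.043),(.017,.023)):
    q=(H[:,1]<60)&(P[:,2]<b)&(P[:,2]>a)&(abs(P[:,0]-.636)<.05)&(abs(P[:,1]-.288)<.05);Q=P[q];print(len(Q),Q.min(0),Q.max(0),Q.mean(0))
E
```

```text
time: 12.45
tool_pos: [0.6371, 0.2867, 0.1648]
tool_rot: [-1.571, 0.0, 1.138]
contact_force: [0.3, 0.5, 0.5]
opening: 0.0783
256 [0.6142347  0.2667459  0.05716559] [0.65859727 0.31171263 0.06292598] [0.63603551 0.28848745 0.06026444]
111 [0.60957803 0.26185467 0.03714962] [0.66371354 0.3114959  0.04295111] [0.62971941 0.27716139 0.04035362]
144 [0.60521926 0.25659938 0.01712181] [0.6699966  0.31621817 0.02287428] [0.63239431 0.27209175 0.02026963]
```

View pics/cs6.png

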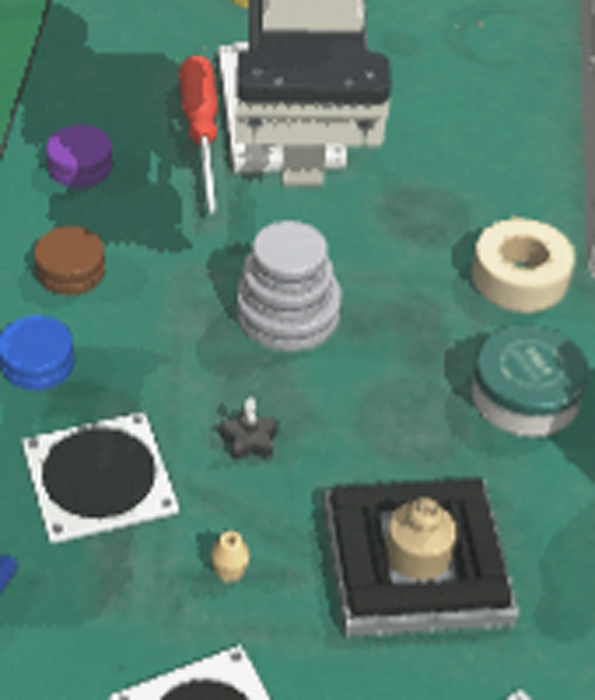

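```bash
python3 -m creep '[{"dx":0.001,"dy":0.02,"dz":0.001,"rx":0,"ry":0,"rz":0,"gripper":0.85},{"dx":0.001,"dy":0.05,"dz":0.001,"rx":0,"ry":0,"rz":0,"gripper":0.85},{"dx":0.001,"dy":0.08,"dz":0.001,"rx":0,"ry":0,"rz":0,"gripper":0.85},{"dx":0.001,"dy":0.097,"dz":0.001,"rx":0,"ry":0,"rz":0,"gripper":0.85},{"dx":0.001,"dy":0.104,"dz":0.001,"rx":0,"ry":0,"rz":0,"gripper":0.85},{"dx":0.001,"dy":0.106,"dz":0.001,"rx":0,"ry":0,"rz":0,"gripper":0.85},{"dx":0.001,"dy":0.106,"dz":0.001,"rx":0,"ry":0,"rz":0,"gripper":0.6},{"dx":0.001,"dy":0.106,"dz":0.001,"rx":0,"ry":0,"rz":0,"gripper":0.55},{"dx":0.001,"dy":0.106,"dz":0.001,"rx":0,"ry":0,"rz":0,"gripper":0.5},{"dx":0.001,"dy":0.106,"dz":0.001,"rx":0,"ry":0,"rz":0,"gripper":0.4},{"dx":0.001,"dy":0.106,"dz":0.001,"rx":0,"ry":0,"rz":0,"gripper":0.3},{"dx":0.001,"dy":0.106,"dz":0.001,"rx":0,"ry":0,"rz":0,"gripper":0.3},{"dx":0.001,"dy":0.106,"dz":0.001,"rx":0,"ry":0,"rz":0,"gripper":0.3}]' 30
```

```text
time: 14.12
tool_pos: [0.6366, 0.2894, 0.0591]
tool_rot: [-1.571, -0.001, 1.139]
contact_force: [-1.0, -0.1, 2.4]
opening: 0.0444
```

```bash
python3 -m creep '[{"dx":0,"dy":-0.005,"dz":0,"rx":0,"ry":0,"rz":0,"gripper":0.3},{"dx":0,"dy":-0.02,"dz":0,"rx":0,"ry":0,"rz":0,"gripper":0.3},{"dx":0,"dy":-0.045,"dz":0,"rx":0,"ry":0,"rz":0,"gripper":0.3},{"dx":0,"dy":-0.06,"dz":0,"rx":0,"ry":0,"rz":0,"gripper":0.3},{"dx":-0.015,"dy":-0.06,"dz":-0.005,"rx":0,"ry":0,"rz":0,"gripper":0.3},{"dx":-0.045,"dy":-0.06,"dz":-0.015,"rx":0,"ry":0,"rz":0,"gripper":0.3},{"dx":-0.08,"dy":-0.06,"dz":-0.027,"rx":0,"ry":0,"rz":0,"gripper":0.3},{"dx":-0.115,"dy":-0.06,"dz":-0.039,"rx":0,"ry":0,"rz":0,"gripper":0.3},{"dx":-0.15,"dy":-0.06,"dz":-0.051,"rx":0,"ry":0,"rz":0,"gripper":0.3},{"dx":-0.185,"dy":-0.06,"dz":-0.062,"rx":0,"ry":0,"rz":0,"gripper":0.3},{"dx":-0.22,"dy":-0.06,"dz":-0.074,"rx":0,"ry":0,"rz":0,"gripper":0.3},{"dx":-0.255,"dy":-0.06,"dz":-0.086,"rx":0,"ry":0,"rz":0,"gripper":0.3},{"dx":-0.285,"dy":-0.06,"dz":-0.096,"rx":0,"ry":0,"rz":0,"gripper":0.3},{"dx":-0.31,"dy":-0.06,"dz":-0.105,"rx":0,"ry":0,"rz":0,"gripper":0.3},{"dx":-0.32,"dy":-0.06,"dz":-0.1086,"rx":0,"ry":0,"rz":0,"gripper":0.3},{"dx":-0.322,"dy":-0.06,"dz":-0.1086,"rx":0,"ry":0,"rz":0,"gripper":0.3},{"dx":-0.322,"dy":-0.04,"dz":-0.1086,"rx":0,"ry":0,"rz":0,"gripper":0.3},{"dx":-0.322,"dy":-0.01,"dz":-0.1086,"rx":0,"ry":0,"rz":0,"gripper":0.3},{"dx":-0.322,"dy":0.01,"dz":-0.1086,"rx":0,"ry":0,"rz":0,"gripper":0.3},{"dx":-0.322,"dy":0.014,"dz":-0.1086,"rx":0,"ry":0,"rz":0,"gripper":0.3}]' 30
python3 - <<'E'
from h import *
im,d=snap('scene','s7');crop(im,320,240,480,420,3.3,'cs7')
E
```

```text
time: 16.62
tool_pos: [0.5993, -0.0474, 0.0432]
tool_rot: [-1.568, 0.0, 1.14]
contact_force: [-0.4, 0.2, -2.0]
opening: 0.044
```

View pics/cs7.png

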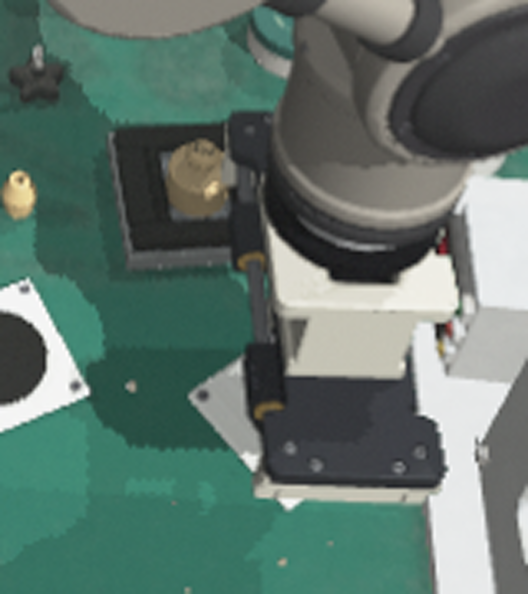

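```bash
python3 -m creep '[{"dx":-0.0005,"dy":0.004,"dz":-0.001,"rx":0,"ry":0,"rz":0,"gripper":0.3},{"dx":-0.0005,"dy":0.009,"dz":-0.001,"rx":0,"ry":0,"rz":0,"gripper":0.3},{"dx":-0.0005,"dy":0.013,"dz":-0.001,"rx":0,"ry":0,"rz":0,"gripper":0.3},{"dx":-0.0005,"dy":0.016,"dz":-0.001,"rx":0,"ry":0,"rz":0,"gripper":0.3},{"dx":-0.0005,"dy":0.0175,"dz":-0.001,"rx":0,"ry":0,"rz":0,"gripper":0.3},{"dx":-0.0005,"dy":0.0175,"dz":-0.001,"rx":0,"ry":0,"rz":0,"gripper":0.3}]' 30
```

```text
time: 17.42
tool_pos: [0.601, -0.0496, 0.0272]
tool_rot: [-1.571, -0.0, 1.139]
contact_force: [0.6, -0.3, -1.2]
opening: 0.0441
```

Contact should be imminent (0.25 kg = 2.5 N still mostly carried). One small step more, then release.

```bash
python3 -m creep '[{"dx":0,"dy":0.0007,"dz":0,"rx":0,"ry":0,"rz":0,"gripper":0.3},{"dx":0,"dy":0.0007,"dz":0,"rx":0,"ry":0,"rz":0,"gripper":0.3}]' 30
python3 -m creep '[{"dx":0,"dy":0.0007,"dz":0,"rx":0,"ry":0,"rz":0,"gripper":0.5},{"dx":0,"dy":0.0007,"dz":0,"rx":0,"ry":0,"rz":0,"gripper":0.6},{"dx":0,"dy":0.0007,"dz":0,"rx":0,"ry":0,"rz":0,"gripper":0.75},{"dx":0,"dy":0.0007,"dz":0,"rx":0,"ry":0,"rz":0,"gripper":0.75},{"dx":0,"dy":-0.02,"dz":0,"rx":0,"ry":0,"rz":0,"gripper":0.75},{"dx":0,"dy":-0.05,"dz":0,"rx":0,"ry":0,"rz":0,"gripper":0.75},{"dx":0,"dy":-0.09,"dz":0,"rx":0,"ry":0,"rz":0,"gripper":0.75},{"dx":0.02,"dy":-0.12,"dz":0.007,"rx":0,"ry":0,"rz":0,"gripper":0.75},{"dx":0.06,"dy":-0.12,"dz":0.02,"rx":0,"ry":0,"rz":0,"gripper":0.75},{"dx":0.1,"dy":-0.12,"dz":0.034,"rx":0,"ry":0,"rz":0,"gripper":0.75},{"dx":0.14,"dy":-0.12,"dz":0.047,"rx":0,"ry":0,"rz":0,"gripper":0.85},{"dx":0.18,"dy":-0.12,"dz":0.061,"rx":0,"ry":0,"rz":0,"gripper":0.95},{"dx":0.22,"dy":-0.12,"dz":0.074,"rx":0,"ry":0,"rz":0,"gripper":0.95},{"dx":0.26,"dy":-0.12,"dz":0.088,"rx":0,"ry":0,"rz":0,"gripper":0.95},{"dx":0.295,"dy":-0.12,"dz":0.1,"rx":0,"ry":0,"rz":0,"gripper":0.95},{"dx":0.315,"dy":-0.12,"dz":0.107,"rx":0,"ry":0,"rz":0,"gripper":0.95},{"dx":0.322,"dy":-0.12,"dz":0.1086,"rx":0,"ry":0,"rz":0,"gripper":0.95},{"dx":0.322,"dy":-0.12,"dz":0.1086,"rx":0,"ry":0,"rz":0,"gripper":0.95}]' 30
python3 - <<'E'
from h import *
im,d=snap('scene','s8');crop(im,260,140,460,400,2.2,'cs8')
def pts(x0,y0,x1,y1):
    vv,uu=np.mgrid[y0:y1,x0:x1];o,r=ray('scene',np.c_[uu.ravel(),vv.ravel()])
    return o+r*d[y0:y1,x0:x1].reshape(-1,1),cv2.cvtColor(im,cv2.COLOR_BGR2HSV)[y0:y1,x0:x1].reshape(-1,3)
P,H=pts(380,330,440,390)
q=(P[:,2]>.022)&(P[:,2]<.04);Q=P[q];print('small',len(Q),Q.min(0),Q.max(0),Q.mean(0),np.median(Q[:,2]))
P,H=pts(300,150,380,250)
for a,b in((.037,.043),(.017,.023)):
    q=(H[:,1]<60)&(P[:,2]<b)&(P[:,2]>a)&(abs(P[:,0]-.636)<.05)&(abs(P[:,1]-.288)<.05);Q=P[q];print(len(Q),Q.min(0),Q.max(0),Q.mean(0))
E
```

```text
time: 17.68
tool_pos: [0.6012, -0.0496, 0.0271]
tool_rot: [-1.571, -0.0, 1.139]
contact_force: [-2.1, -0.1, 3.0]
opening: 0.044
time: 19.92
tool_pos: [0.6371, 0.2881, 0.1463]
tool_rot: [-1.571, 0.0, 1.139]
contact_force: [-0.2, -0.5, 0.3]
opening: 0.0871
small 561 [ 0.57812769 -0.0725399   0.02213644] [ 0.6228986  -0.02700652  0.03130935] [ 0.5996959  -0.05069422  0.0273786 ] 0.027456737625601635
372 [0.60890983 0.26263664 0.03714842] [0.66437618 0.31709913 0.04286333] [0.63636011 0.28855604 0.04035734]
142 [0.60581287 0.25541589 0.01738992] [0.6706993  0.31479631 0.02294578] [0.63180682 0.2722945  0.02036795]
```

View pics/cs8.png

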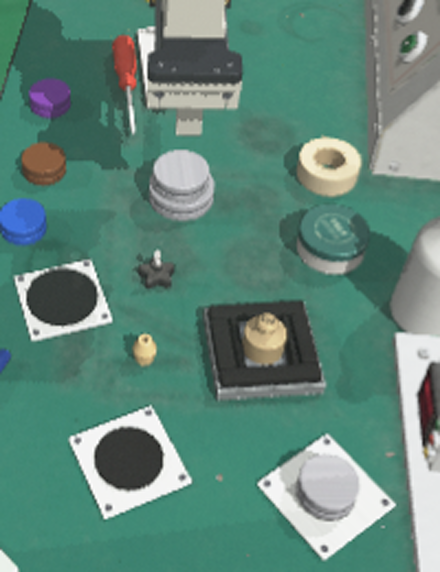

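```bash
python3 -m creep '[{"dx":0,"dy":0.02,"dz":0.0005,"rx":0,"ry":0,"rz":0,"gripper":0.95},{"dx":0,"dy":0.05,"dz":0.0005,"rx":0,"ry":0,"rz":0,"gripper":0.95},{"dx":0,"dy":0.08,"dz":0.0005,"rx":0,"ry":0,"rz":0,"gripper":0.95},{"dx":0,"dy":0.098,"dz":0.0005,"rx":0,"ry":0,"rz":0,"gripper":0.95},{"dx":0,"dy":0.105,"dz":0.0005,"rx":0,"ry":0,"rz":0,"gripper":0.95},{"dx":0,"dy":0.107,"dz":0.0005,"rx":0,"ry":0,"rz":0,"gripper":0.95},{"dx":0,"dy":0.107,"dz":0.0005,"rx":0,"ry":0,"rz":0,"gripper":0.75},{"dx":0,"dy":0.107,"dz":0.0005,"rx":0,"ry":0,"rz":0,"gripper":0.65},{"dx":0,"dy":0.107,"dz":0.0005,"rx":0,"ry":0,"rz":0,"gripper":0.6},{"dx":0,"dy":0.107,"dz":0.0005,"rx":0,"ry":0,"rz":0,"gripper":0.5},{"dx":0,"dy":0.107,"dz":0.0005,"rx":0,"ry":0,"rz":0,"gripper":0.4},{"dx":0,"dy":0.107,"dz":0.0005,"rx":0,"ry":0,"rz":0,"gripper":0.4}]' 35
```

```text
time: 21.48
tool_pos: [0.6369, 0.2889, 0.04]
tool_rot: [-1.571, -0.001, 1.139]
contact_force: [0.2, 2.2, 3.1]
opening: 0.0541
```

```bash
python3 -m creep '[{"dx":0,"dy":-0.005,"dz":0,"rx":0,"ry":0,"rz":0,"gripper":0.4},{"dx":0,"dy":-0.02,"dz":0,"rx":0,"ry":0,"rz":0,"gripper":0.4},{"dx":0,"dy":-0.045,"dz":0,"rx":0,"ry":0,"rz":0,"gripper":0.4},{"dx":0,"dy":-0.06,"dz":0,"rx":0,"ry":0,"rz":0,"gripper":0.4},{"dx":-0.015,"dy":-0.06,"dz":0.002,"rx":0,"ry":0,"rz":0,"gripper":0.4},{"dx":-0.045,"dy":-0.06,"dz":0.007,"rx":0,"ry":0,"rz":0,"gripper":0.4},{"dx":-0.08,"dy":-0.06,"dz":0.012,"rx":0,"ry":0,"rz":0,"gripper":0.4},{"dx":-0.115,"dy":-0.06,"dz":0.017,"rx":0,"ry":0,"rz":0,"gripper":0.4},{"dx":-0.15,"dy":-0.06,"dz":0.023,"rx":0,"ry":0,"rz":0,"gripper":0.4},{"dx":-0.185,"dy":-0.06,"dz":0.028,"rx":0,"ry":0,"rz":0,"gripper":0.4},{"dx":-0.22,"dy":-0.06,"dz":0.033,"rx":0,"ry":0,"rz":0,"gripper":0.4},{"dx":-0.255,"dy":-0.06,"dz":0.038,"rx":0,"ry":0,"rz":0,"gripper":0.4},{"dx":-0.28,"dy":-0.06,"dz":0.042,"rx":0,"ry":0,"rz":0,"gripper":0.4},{"dx":-0.295,"dy":-0.06,"dz":0.045,"rx":0,"ry":0,"rz":0,"gripper":0.4},{"dx":-0.298,"dy":-0.06,"dz":0.045,"rx":0,"ry":0,"rz":0,"gripper":0.4},{"dx":-0.298,"dy":-0.05,"dz":0.045,"rx":0,"ry":0,"rz":0,"gripper":0.4},{"dx":-0.298,"dy":-0.03,"dz":0.045,"rx":0,"ry":0,"rz":0,"gripper":0.4},{"dx":-0.298,"dy":-0.01,"dz":0.045,"rx":0,"ry":0,"rz":0,"gripper":0.4},{"dx":-0.298,"dy":0,"dz":0.045,"rx":0,"ry":0,"rz":0,"gripper":0.4},{"dx":-0.298,"dy":0,"dz":0.045,"rx":0,"ry":0,"rz":0,"gripper":0.4}]' 35
python3 - <<'E'
from h import *
im,d=snap('scene','s9');crop(im,240,240,440,420,3,'cs9')
E
```

```text
time: 23.98
tool_pos: [0.4709, 0.0372, 0.0387]
tool_rot: [-1.569, 0.0, 1.14]
contact_force: [0.3, 0.1, -2.4]
opening: 0.0542
```

View pics/cs9.png

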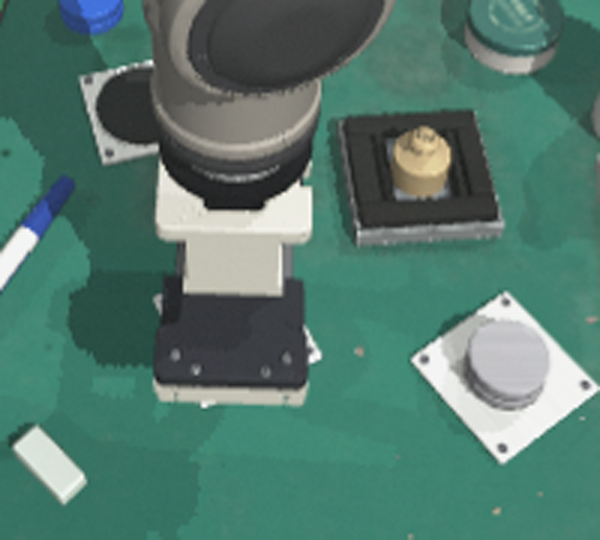

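```bash
python3 -m creep '[{"dx":0,"dy":0.003,"dz":0,"rx":0,"ry":0,"rz":0,"gripper":0.4},{"dx":0,"dy":0.006,"dz":0,"rx":0,"ry":0,"rz":0,"gripper":0.4},{"dx":0,"dy":0.009,"dz":0,"rx":0,"ry":0,"rz":0,"gripper":0.4},{"dx":0,"dy":0.011,"dz":0,"rx":0,"ry":0,"rz":0,"gripper":0.4},{"dx":0,"dy":0.012,"dz":0,"rx":0,"ry":0,"rz":0,"gripper":0.4},{"dx":0,"dy":0.012,"dz":0,"rx":0,"ry":0,"rz":0,"gripper":0.4}]' 35
```

```text
time: 24.78
tool_pos: [0.471, 0.0367, 0.0279]
tool_rot: [-1.571, -0.0, 1.139]
contact_force: [-1.5, 0.3, 3.4]
opening: 0.0545
```

```bash
python3 -m creep '[{"dx":0,"dy":0,"dz":0,"rx":0,"ry":0,"rz":0,"gripper":0.62},{"dx":0,"dy":0,"dz":0,"rx":0,"ry":0,"rz":0,"gripper":0.7},{"dx":0,"dy":0,"dz":0,"rx":0,"ry":0,"rz":0,"gripper":0.78},{"dx":0,"dy":0,"dz":0,"rx":0,"ry":0,"rz":0,"gripper":0.78},{"dx":0,"dy":-0.02,"dz":0,"rx":0,"ry":0,"rz":0,"gripper":0.78},{"dx":0,"dy":-0.05,"dz":0,"rx":0,"ry":0,"rz":0,"gripper":0.78},{"dx":0,"dy":-0.09,"dz":0,"rx":0,"ry":0,"rz":0,"gripper":0.78},{"dx":0.02,"dy":-0.12,"dz":-0.003,"rx":0,"ry":0,"rz":0,"gripper":0.78},{"dx":0.06,"dy":-0.12,"dz":-0.009,"rx":0,"ry":0,"rz":0,"gripper":1},{"dx":0.1,"dy":-0.12,"dz":-0.015,"rx":0,"ry":0,"rz":0,"gripper":1},{"dx":0.14,"dy":-0.12,"dz":-0.021,"rx":0,"ry":0,"rz":0,"gripper":1},{"dx":0.18,"dy":-0.12,"dz":-0.027,"rx":0,"ry":0,"rz":0,"gripper":1},{"dx":0.22,"dy":-0.12,"dz":-0.033,"rx":0,"ry":0,"rz":0,"gripper":1},{"dx":0.26,"dy":-0.12,"dz":-0.039,"rx":0,"ry":0,"rz":0,"gripper":1},{"dx":0.285,"dy":-0.12,"dz":-0.043,"rx":0,"ry":0,"rz":0,"gripper":1},{"dx":0.298,"dy":-0.12,"dz":-0.045,"rx":0,"ry":0,"rz":0,"gripper":1},{"dx":0.298,"dy":-0.12,"dz":-0.045,"rx":0,"ry":0,"rz":0,"gripper":1}]' 35
python3 - <<'E'
from h import *
im,d=snap('scene','s10');crop(im,260,140,460,400,2.2,'cs10')
def pts(x0,y0,x1,y1):
    vv,uu=np.mgrid[y0:y1,x0:x1];o,r=ray('scene',np.c_[uu.ravel(),vv.ravel()])
    return o+r*d[y0:y1,x0:x1].reshape(-1,1),cv2.cvtColor(im,cv2.COLOR_BGR2HSV)[y0:y1,x0:x1].reshape(-1,3)
P,H=pts(280,310,360,385)
q=(P[:,2]>.022)&(P[:,2]<.04);Q=P[q];print('med',len(Q),Q.min(0),Q.max(0),Q.mean(0),np.median(Q[:,2]))
P,H=pts(300,150,380,250)
for a,b in((.017,.023),):
    q=(H[:,1]<60)&(P[:,2]<b)&(P[:,2]>a)&(abs(P[:,0]-.636)<.05)&(abs(P[:,1]-.288)<.05);Q=P[q];print(len(Q),Q.min(0),Q.max(0),Q.mean(0))
# tray heights from first scene depth
d=np.load('scene0.npy');P,_=pts(300,140,370,200)
k=(P[:,1]>.34)&(P[:,1]<.5)&(P[:,2]>.03)
print('tray',k.sum(),P[k].min(0),P[k].max(0))
c=np.array((.6365,.2885));yaw=1.139;q=P[:,:2]-c;a=q@[np.cos(yaw),np.sin(yaw)];b=q@[-np.sin(yaw),np.cos(yaw)]
m=(abs(a)<.1)&(abs(b)<.042)&(P[:,1]>.33);print('in body footprint',P[m][:,2].max() if m.any() else None)
E
```

```text
time: 26.9
tool_pos: [0.6366, 0.2892, 0.1468]
tool_rot: [-1.57, 0.0, 1.14]
contact_force: [-0.7, -0.0, -0.6]
opening: 0.0921
med 792 [0.44324758 0.00896627 0.02210446] [0.49813618 0.06568633 0.03175654] [0.47024121 0.03542232 0.02785543] 0.028034330910633676
516 [0.60526066 0.25535526 0.0170283 ] [0.6704182  0.32198084 0.02286113] [0.63745472 0.28750836 0.02030547]
tray 174 [0.67512661 0.36471919 0.03102781] [0.72791436 0.49601925 0.07399929]
in body footprint 0.07399928687825885
```

View pics/cs10.png

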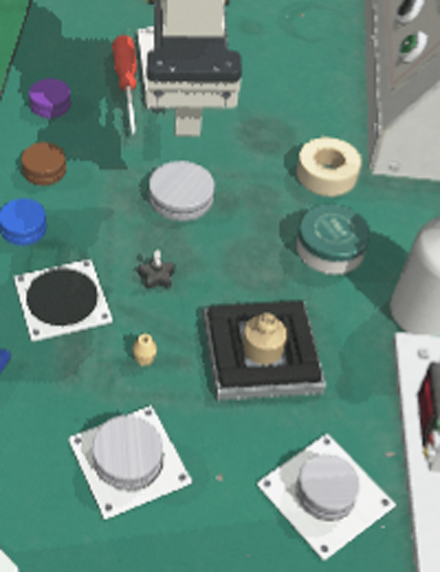

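```bash
python3 -m creep '[{"dx":0,"dy":0,"dz":0,"rx":0,"ry":0.1,"rz":0,"gripper":1},{"dx":0,"dy":0,"dz":0,"rx":0,"ry":0.25,"rz":0,"gripper":1},{"dx":0,"dy":0,"dz":0,"rx":0,"ry":0.4,"rz":0,"gripper":1},{"dx":0,"dy":0,"dz":0,"rx":0,"ry":0.55,"rz":0,"gripper":1},{"dx":0,"dy":0,"dz":0,"rx":0,"ry":0.7,"rz":0,"gripper":1},{"dx":0,"dy":0,"dz":0,"rx":0,"ry":0.82,"rz":0,"gripper":1},{"dx":0,"dy":0,"dz":0,"rx":0,"ry":0.9,"rz":0,"gripper":1},{"dx":0,"dy":0,"dz":0,"rx":0,"ry":0.9,"rz":0,"gripper":1},{"dx":0,"dy":0.03,"dz":0,"rx":0,"ry":0.9,"rz":0,"gripper":1},{"dx":0,"dy":0.06,"dz":0,"rx":0,"ry":0.9,"rz":0,"gripper":1},{"dx":0,"dy":0.08,"dz":0,"rx":0,"ry":0.9,"rz":0,"gripper":1},{"dx":0,"dy":0.085,"dz":0,"rx":0,"ry":0.9,"rz":0,"gripper":1},{"dx":0,"dy":0.085,"dz":0,"rx":0,"ry":0.9,"rz":0,"gripper":1}]' 40
python3 - <<'E'
from h import *
im,d=snap('scene','s11');crop(im,240,130,440,300,3,'cs11')
E
```

```text
time: 28.58
tool_pos: [0.6368, 0.2884, 0.0629]
tool_rot: [-1.571, -0.0, 0.24]
contact_force: [0.0, -0.0, 0.3]
opening: 0.0918
```

View pics/cs11.png

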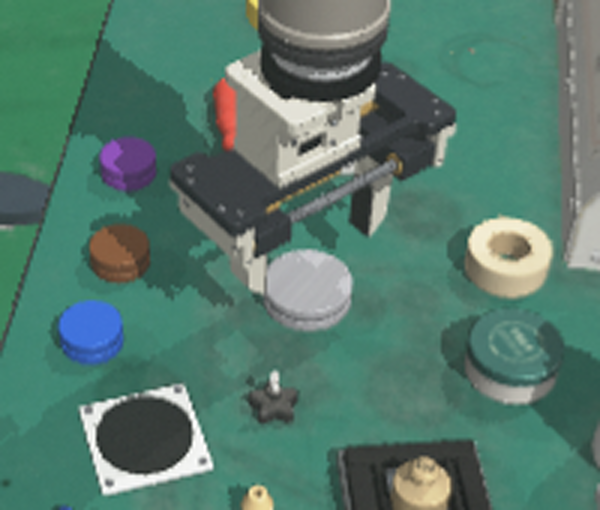

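Clear all round: the fingers straddle the large disc at (308,288) in the crop. Descending 40 mm and closing.

```bash
python3 -m creep '[{"dx":0,"dy":0.01,"dz":0,"rx":0,"ry":0,"rz":0,"gripper":1},{"dx":0,"dy":0.025,"dz":0,"rx":0,"ry":0,"rz":0,"gripper":1},{"dx":0,"dy":0.036,"dz":0,"rx":0,"ry":0,"rz":0,"gripper":1},{"dx":0,"dy":0.041,"dz":0,"rx":0,"ry":0,"rz":0,"gripper":1},{"dx":0,"dy":0.041,"dz":0,"rx":0,"ry":0,"rz":0,"gripper":1},{"dx":0,"dy":0.041,"dz":0,"rx":0,"ry":0,"rz":0,"gripper":0.85},{"dx":0,"dy":0.041,"dz":0,"rx":0,"ry":0,"rz":0,"gripper":0.75},{"dx":0,"dy":0.041,"dz":0,"rx":0,"ry":0,"rz":0,"gripper":0.68},{"dx":0,"dy":0.041,"dz":0,"rx":0,"ry":0,"rz":0,"gripper":0.6},{"dx":0,"dy":0.041,"dz":0,"rx":0,"ry":0,"rz":0,"gripper":0.5},{"dx":0,"dy":0.041,"dz":0,"rx":0,"ry":0,"rz":0,"gripper":0.5}]' 40
```

```text
time: 30.0
tool_pos: [0.6371, 0.2887, 0.0219]
tool_rot: [-1.571, -0.001, 0.239]
contact_force: [1.2, 0.5, 2.4]
opening: 0.0641
```

```bash
python3 -m creep '[{"dx":0,"dy":-0.005,"dz":0,"rx":0,"ry":0,"rz":0,"gripper":0.5},{"dx":0,"dy":-0.02,"dz":0,"rx":0,"ry":0,"rz":0,"gripper":0.5},{"dx":0,"dy":-0.045,"dz":0,"rx":0,"ry":0,"rz":0,"gripper":0.5},{"dx":0,"dy":-0.07,"dz":0,"rx":0,"ry":0,"rz":0,"gripper":0.5},{"dx":-0.015,"dy":-0.075,"dz":-0.003,"rx":0,"ry":-0.05,"rz":0,"gripper":0.5},{"dx":-0.04,"dy":-0.075,"dz":-0.009,"rx":0,"ry":-0.18,"rz":0,"gripper":0.5},{"dx":-0.065,"dy":-0.075,"dz":-0.014,"rx":0,"ry":-0.31,"rz":0,"gripper":0.5},{"dx":-0.09,"dy":-0.075,"dz":-0.02,"rx":0,"ry":-0.44,"rz":0,"gripper":0.5},{"dx":-0.115,"dy":-0.075,"dz":-0.025,"rx":0,"ry":-0.57,"rz":0,"gripper":0.5},{"dx":-0.14,"dy":-0.075,"dz":-0.031,"rx":0,"ry":-0.7,"rz":0,"gripper":0.5},{"dx":-0.16,"dy":-0.075,"dz":-0.035,"rx":0,"ry":-0.82,"rz":0,"gripper":0.5},{"dx":-0.171,"dy":-0.075,"dz":-0.0376,"rx":0,"ry":-0.9,"rz":0,"gripper":0.5},{"dx":-0.171,"dy":-0.075,"dz":-0.0376,"rx":0,"ry":-0.9,"rz":0,"gripper":0.5},{"dx":-0.171,"dy":-0.06,"dz":-0.0376,"rx":0,"ry":-0.9,"rz":0,"gripper":0.5},{"dx":-0.171,"dy":-0.04,"dz":-0.0376,"rx":0,"ry":-0.9,"rz":0,"gripper":0.5},{"dx":-0.171,"dy":-0.025,"dz":-0.0376,"rx":0,"ry":-0.9,"rz":0,"gripper":0.5},{"dx":-0.171,"dy":-0.02,"dz":-0.0376,"rx":0,"ry":-0.9,"rz":0,"gripper":0.5},{"dx":-0.171,"dy":-0.02,"dz":-0.0376,"rx":0,"ry":-0.9,"rz":0,"gripper":0.5}]' 40
python3 - <<'E'
from h import *
im,d=snap('scene','s12');crop(im,230,180,430,350,3,'cs12')
E
```

```text
time: 32.25
tool_pos: [0.4795, 0.2116, 0.0411]
tool_rot: [-1.57, 0.0, 1.139]
contact_force: [-0.4, -0.3, -4.7]
opening: 0.0644
```

View pics/cs12.png

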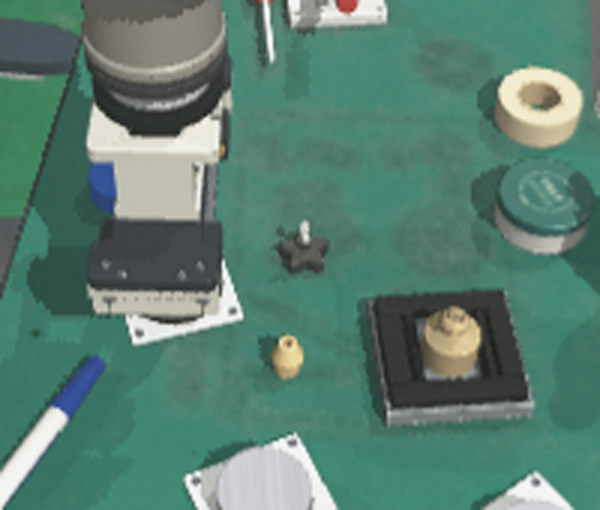

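```bash
python3 -m creep '[{"dx":0,"dy":0.004,"dz":0,"rx":0,"ry":0,"rz":0,"gripper":0.5},{"dx":0,"dy":0.008,"dz":0,"rx":0,"ry":0,"rz":0,"gripper":0.5},{"dx":0,"dy":0.01,"dz":0,"rx":0,"ry":0,"rz":0,"gripper":0.5},{"dx":0,"dy":0.012,"dz":0,"rx":0,"ry":0,"rz":0,"gripper":0.5},{"dx":0,"dy":0.0125,"dz":0,"rx":0,"ry":0,"rz":0,"gripper":0.5},{"dx":0,"dy":0.0125,"dz":0,"rx":0,"ry":0,"rz":0,"gripper":0.5}]' 40
```

```text
time: 33.05
tool_pos: [0.4795, 0.2116, 0.0299]
tool_rot: [-1.571, -0.0, 1.139]
contact_force: [-4.0, -1.9, 5.0]
opening: 0.0646
```

Contact felt (force went from −4.7 to +5 N). Releasing, rising and moving clear toward +y.

```bash
python3 -m creep '[{"dx":0,"dy":0,"dz":0,"rx":0,"ry":0,"rz":0,"gripper":0.75},{"dx":0,"dy":0,"dz":0,"rx":0,"ry":0,"rz":0,"gripper":0.82},{"dx":0,"dy":0,"dz":0,"rx":0,"ry":0,"rz":0,"gripper":0.9},{"dx":0,"dy":0,"dz":0,"rx":0,"ry":0,"rz":0,"gripper":0.9},{"dx":0,"dy":0,"dz":0,"rx":0,"ry":0,"rz":0,"gripper":0.9},{"dx":0,"dy":-0.02,"dz":0,"rx":0,"ry":0,"rz":0,"gripper":0.9},{"dx":0,"dy":-0.05,"dz":0,"rx":0,"ry":0,"rz":0,"gripper":0.9},{"dx":0,"dy":-0.1,"dz":0,"rx":0,"ry":0,"rz":0,"gripper":0.9},{"dx":0,"dy":-0.15,"dz":0,"rx":0,"ry":0,"rz":0,"gripper":0.9},{"dx":0.03,"dy":-0.2,"dz":0.03,"rx":0,"ry":0,"rz":0,"gripper":0.9},{"dx":0.06,"dy":-0.21,"dz":0.07,"rx":0,"ry":0,"rz":0,"gripper":0.9},{"dx":0.1,"dy":-0.21,"dz":0.12,"rx":0,"ry":0,"rz":0,"gripper":0.9},{"dx":0.13,"dy":-0.21,"dz":0.17,"rx":0,"ry":0,"rz":0,"gripper":0.9},{"dx":0.15,"dy":-0.21,"dz":0.21,"rx":0,"ry":0,"rz":0,"gripper":0.9},{"dx":0.15,"dy":-0.21,"dz":0.23,"rx":0,"ry":0,"rz":0,"gripper":0.9},{"dx":0.15,"dy":-0.21,"dz":0.23,"rx":0,"ry":0,"rz":0,"gripper":0.9}]' 40
python3 - <<'E'
from h import *
A={}
for n in('scene','top'):
    im,d=snap(n,n+'13');H=cv2.cvtColor(im,cv2.COLOR_BGR2HSV)
    vv,uu=np.mgrid[0:480,0:640];o,r=ray(n,np.c_[uu.ravel(),vv.ravel()]);P=o+r*d.reshape(-1,1);P[d.ravel()==0]=9
    for nm,c,rad,z in(('large',(.4795,.211),.04,.028),('med',(.4715,.037),.035,.028),('small',(.601,-.0495),.03,.028)):
        m=(np.hypot(*(P[:,:2]-c).T)<rad)&(abs(P[:,2]-z)<.0035);Q=P[m]
        A_=np.c_[Q[:,:2],np.ones(len(Q))];k=np.linalg.lstsq(A_,Q[:,2],rcond=None)[0]
        print(n,nm,len(Q),'ctr',((Q.min(0)+Q.max(0))/2).round(4),'target',c,'tilt',np.hypot(*k[:2]).round(3))
    Hh=H.reshape(-1,3)
    m=(np.hypot(P[:,0]-.62,P[:,1]-.0875)<.03)&(P[:,2]>.03)&(P[:,2]<.07)&(Hh[:,1]>60);Q=P[m];print('brass',((Q.min(0)+Q.max(0))/2).round(4),'top z',np.percentile(Q[:,2],97).round(4))
    for nm,c in(('collet',(.523,.123)),('knob',(.57,.2))):
        m=(np.hypot(P[:,0]-c[0],P[:,1]-c[1])<.03)&(P[:,2]>.006)&(P[:,2]<.05)
        d0=np.load(n+'0.npy');P0=o+r*d0.reshape(-1,1);m0=(np.hypot(P0[:,0]-c[0],P0[:,1]-c[1])<.03)&(P0[:,2]>.006)&(P0[:,2]<.05)
        print(nm,P[m].mean(0).round(4),'start',P0[m0].mean(0).round(4))
    if n=='scene':crop(im,230,190,450,410,2.7,'cs13')
    else:crop(im,230,150,490,320,3,'ct13')
E
```

```text
time: 35.05
tool_pos: [0.3324, 0.4439, 0.239]
tool_rot: [-1.571, 0.001, 1.141]
contact_force: [0.8, -0.3, -0.8]
opening: 0.0823
scene large 691 ctr [0.4798 0.212  0.028 ] target (0.4795, 0.211) tilt 0.005
scene med 764 ctr [0.4712 0.0371 0.028 ] target (0.4715, 0.037) tilt 0.027
scene small 535 ctr [ 0.6004 -0.0497  0.0276] target (0.601, -0.0495) tilt 0.007
brass [0.6191 0.0859 0.0429] top z 0.0536
collet [0.5233 0.1217 0.0206] start [0.5234 0.1218 0.0203]
knob [0.571  0.2006 0.0145] start [0.5711 0.2008 0.0141]
top large 633 ctr [0.4788 0.2108 0.028 ] target (0.4795, 0.211) tilt 0.004
top med 479 ctr [0.469 0.035 0.028] target (0.4715, 0.037) tilt 0.01
top small 303 ctr [ 0.601  -0.051   0.0281] target (0.601, -0.0495) tilt 0.001
brass [0.6185 0.0856 0.0437] top z 0.0538
collet [0.523  0.1239 0.0196] start [0.523  0.1247 0.02  ]
knob [0.5714 0.2027 0.0129] start [0.5712 0.2023 0.0132]
```

View pics/cs13.png

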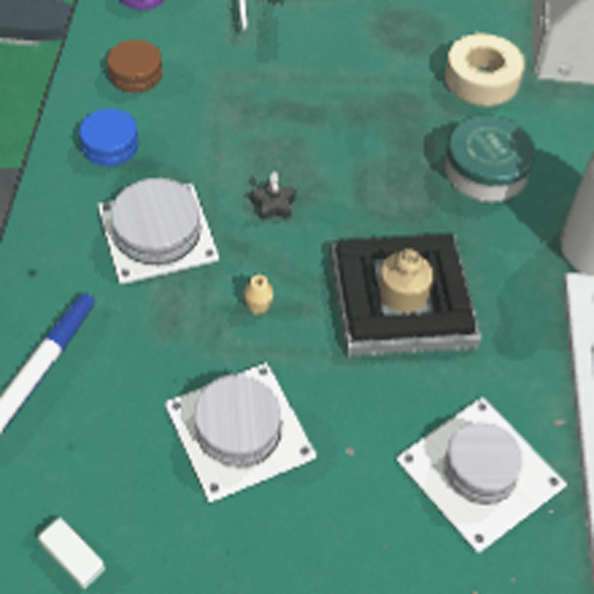

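View pics/ct13.png

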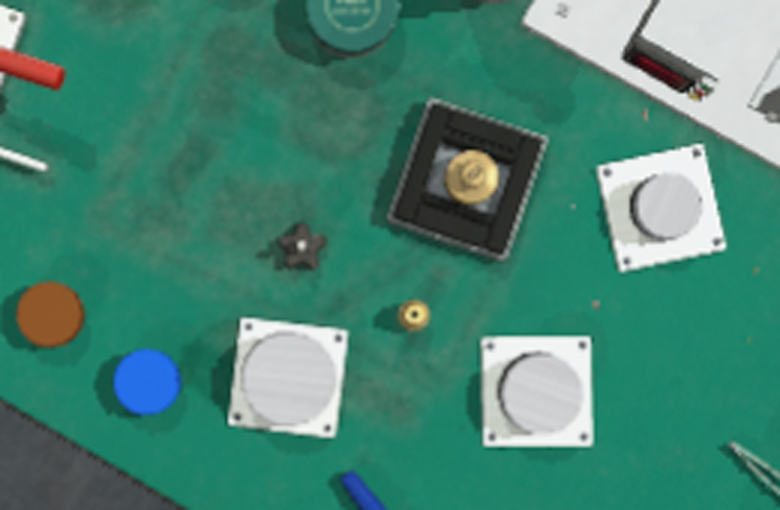

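```bash
python3 -c "
from cell import robot;print(robot.hand_in())"
```

```text
the job is handed in; nothing more can be done
None
```

The stack is taken apart and I've handed the job in at about 35 s of robot time. I gripped the brass weight, set it in the foam cutout and pushed it home with shut fingers. I then moved the small, medium and large discs one by one onto their matching rests.

**Discs:** the last pictures from both cameras put each disc within about 3 mm of its pad's centre. Their tops are at 28 mm, as expected, and tilt is 0.03 rad or less.

**Bystanders:** the collet and the star knob are within 1 mm of where they started. The arm had withdrawn clear of everything before hand-in.

**Brass weight:** two things did not quite agree:
- **Height:** the fingertips stopped firmly on the weight at 52 mm under 24 N, which is the home height. The depth images read its top at about 53.7 mm. I trusted the contact reading, because the depth at the knob also read a few mm high at the start. Even 1.7 mm high would be within the 2.5 mm limit.
- **Push-in force:** the force during insertion stayed below the stated 10 N, so the weight may have slipped slightly in the grip. That is why I added the second push from above.

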